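# Find the key that locks the kitchen drawer

## Robot

A 7-joint arm with a two-finger parallel gripper is mounted at the origin on the work surface. World frame = base frame: x ahead of the robot, y to its left, z up, the work surface at z = 0. Lengths are in m, angles in rad, forces in N, time in s.
With the tool pointing down it reaches from about 0.4 to 0.925 m from the base axis. Payload 5.6 kg.
Tool frame: the origin (TCP) lies between the finger pads; the fingertips stand arm.tip_extent ahead of it and the grasp point (between the pads) lies 2 mm behind it (arm.tip_extent is the distance from the TCP to the fingertips, in m); z points along the fingers, y is the line along which they close (so a half turn about z gives the same grasp; the last joint's range is limited). The gripper opens to 85 mm and grips with 20 to 120 N. Pads are 22 mm wide; open, the fingers measure 114 mm over their backs; the gripper's body (76 mm by 85 mm) begins 54 mm behind the grasp point. The pads swing forward as they close: fully open they stand 13 mm farther back than shut.
Start: joints at [1.164, 0.468, -0.012, 1.603, 0.006, 1.071, -0.056], TCP at [0.231, -0.607, 0.248] pointing down, gripper open.
Joint ranges: [-2.53, 2.53], [-0.31, 2.02], [-1.57, 1.55], [0.28, 2.44], [-1.29, 4.43], [0.15, 1.84], [-2.92, 2.92]. Speed limits (rad/s): [2.57, 2.57, 3.14, 3.14, 3.14, 3.14, 3.14].

## Interface

Orientations are given as a rotation vector (axis times angle).
In Python, from workcell import arm gives the robot as it stands.
- The arm moves only by the tool send_rows, never from a script. Its argument "commands" is text: rows parted by semicolons, each of 5 numbers parted by spaces: the opening, from 0 (shut) to 1 (fully open), then the shift along the tool's x, y, z as a fraction of full scale, then the turn about the tool's z as a fraction of full scale. In form: gripper dx dy dz spin; .... A call has 1 to 12 rows; each row is the pose to reach, as a shift and turn from the pose commanded when the call began, along the tool's axes at that moment, turning the shorter way round; what a row does not reach only later rows make up. Full scale, the value 1, is 0.6 m for a shift and 180 degrees for a turn. A row lasts 1/10 s, in which the tool goes at most 50 mm and 8.59 degrees, less where a joint would pass 70% of its speed; a pose out of reach is approached as far as the arm can. A call with a number of a shift or a turn outside -1 to 1 is refused whole. A call with a gripper value outside its range is refused whole. The fingers move at their own pace and stop on an object; "squeeze" is the grip in N (left out, the last holds). Time passes only in rows, so rows that repeat a pose let the fingers close. It gives the time, the measured TCP pose, the force, the opening and the grip force at its end, in the units of the state.
- arm.read_state(): the state, without advancing time (a new reading comes with each control period).
- arm.grab_frame(name): name is "scene" or "top" or "wrist"; returns (picture, depth): 420x560x3 uint8, red, green, blue; 420x560 float32, m along the optical axis (not along the pixel's ray), 0 where there is no reading.
- arm.camera_info(name): a dict with "fovy" (degrees; the focal length in pixels is half the picture's height over the tangent of half this angle, whatever the lens; pixels are square), "cx", "cy" (the principal point, pixels), "R" (3x3) and "t" (3): a world point X has camera coordinates R X + t; the wrist camera has in their place "mount" (4x4, takes a point from camera to tool coordinates, whose origin is the TCP and whose axes are the flange's). Camera axes: x right, y down, z forward; pixel columns grow to the right and rows downward; lengths in m; the calibration is good to about 2 mm. A picture is of the moment at which its call begins: read the wrist's pose just before it. camera_info takes no time and is no camera call.
- arm.hand_in(): hands the job in; it is judged then, once.
The state is a dict: "clock": time; "q": joint angles; "qd": joint speeds; "joint_torque": joint torques, N m; "tool_pos": TCP position; "tcp_rot": TCP orientation; "wrist_force": force on the tool from outside, world axes, zero at the start; "wrist_torque": the same for the moment, N m; "grip_width": finger opening in m; "gripper_force": force on a finger pad.
Only numpy, scipy, OpenCV 4.12 (cv2) and the standard library are available. Lean on these libraries where they do the work, as an engineer would, in place of code of your own. Each camera call takes 0.05 s, during which the arm holds its last target. There are 200 camera calls.

## Task

Push the drawer fully shut, then find out which of the two keys in the sloping rack fits the brass lock on top of the drawer unit and use that key to turn the lever latch counter-clockwise as far as it goes, locking the drawer. Put the key that turned the latch in the round dish and the key that does not fit in the square wooden box. Move the latch only with the key, never before the drawer is shut, and do not disturb the other things on the counter.

Things in the scene. Friction and masses are not known exactly. Their poses are not given: they have to be found in the camera images.
- cab: Wooden drawer unit with one drawer, 250 mm wide, 220 mm deep, 100 mm high, fixed; origin under its centre on the counter, x from the robot side to its back, y to its left. Its rear 90 mm carry a raised back, 50 mm higher. The lock stands on the lower front part of its top.
- keyhole (a point): Centre of the top face of the square brass lock boss (46 x 46 x 16 mm); axes as the drawer unit's. The key goes in vertically from above. Boss and lever turn about this point's z, 1.1 rad counter-clockwise seen from above, to a stop. At the start the slot line and the 85 mm lever both point 2.04 rad counter-clockwise from this x; at the stop the lever points to the front (-x).
- slots (a point): Bottom of the slots, on the turning axis, 16 mm below keyhole. Two bosses exist, either may be fitted: two slots 11 x 11 mm centred 10.25 mm either side of the axis along the slot line (for the fork key), or one central slot 20.5 mm along the line x 9 mm (for the blade key). The fitting key sinks till its collar lies on the boss; the other stops with its bit on the boss top, 14 mm higher.
- latch_a (a joint): Turn of the latch (rad) if the two-slot boss is fitted: 0 unlocked as at the start, grows counter-clockwise from above to the stop at 1.1, locked. Stays where it is left (friction about 0.09 N m). If the other boss is fitted this reads 0 throughout.
- latch_b (a joint): Turn of the latch (rad) if the single-slot boss is fitted: 0 at the start, 1.1 at the stop, locked; same direction and friction as latch_a. If the other boss is fitted this reads 0 throughout.
- cab_drawer0 (a joint): How far the drawer stands open (m): 0 is fully shut; it slides towards the robot along minus x of the keyhole point as it opens, and stays where it is left.
- cab_drawer0_handle (a point): Grip centre of the brass bar handle on the drawer front, bar level and along the front, 35 mm out from the drawer front. Pushing on the bar or on the front shuts the drawer with a few newtons.
- fork_key_bow (a point): Centre of the flat bow (32 x 9 x 32 mm) of the steel key with two prongs. Axes: z up the shank from bit to bow, x across the flat bow, y through its 9 mm thickness (pinch along y). Same after a half turn about z.
- fork_key: Fork key, whole: 62 mm long, about 60 g. Origin on its axis at the prong ends, 46 mm below the bow centre, axes as the bow's. From the origin up z: two prongs 5.5 (x) x 6 mm, 14 mm long, centred 10.25 mm either side of the axis along x; round collar 32 mm across at 14 to 18 mm; neck 12 x 9 mm; bow from 30 to 62 mm.
- blade_key_bow (a point): Centre of the flat bow of the steel key with a single blade; axes and bow as for the fork key.
- blade_key: Blade key, whole: as the fork key, but its bit is one flat blade 16 mm (x) x 5 mm, 14 mm long, on the axis. Origin at the blade's end, 46 mm below the bow centre.
- rack: Fixed dark wooden key rack, 170 mm wide (y), 90 mm deep; origin on the counter under the middle of its face, which is 50 mm up and slopes 28 degrees towards -x of the rack (the robot side). The keys stand square to the face in two slots 84 mm apart along y, either key in either slot: collar on the face, bit 14 mm in, against a 4 mm lip below. Pull them out along their own z.
- dish_in (a point): Centre of the inner floor of the fixed round white dish (mouth 170 mm across, 35 mm high).
- box_in (a point): Centre of the inner floor of the fixed square plywood box without lid (160 x 160 mm outside, 40 mm high, walls 6 mm), sides along this point's x and y.
- corkscrew_mid (a point): Winged chrome corkscrew lying on the counter, 145 x 85 x 32 mm, long axis x, centre of its body. Leave alone.
- opener_mid (a point): Butterfly can opener with red handles lying flat, 155 x 55 x 23 mm, long axis x, about its middle. Leave alone.
- church_key_mid (a point): Flat steel church key, 125 x 24 x 5 mm, long axis x, its middle. Leave alone.
- cork1_mid (a point): Natural cork standing upright, 24 mm across, 44 mm high, centre. Leave alone.
- cork2_mid (a point): Second cork, the same. Leave alone.
- mug_mid (a point): Mug, 80 mm across and 90 mm high with a handle towards its y, centre. Leave alone.
- jar_mid (a point): Glass jar with a lid, 64 mm across, 100 mm high, centre. Leave alone.

How it is judged:
On the way, in this order (a step that is already met when the one before it is completed fails the run):
1. the drawer is pushed fully shut (value of joint cab_drawer0 below 0.006 m), for 0.2 s.
2. the latch is turned to its stop with the fitting key in the lock (((value of joint latch_a above 1 rad and (z of fork_key_bow in the frame of keyhole between 0.02 and 0.038 m and horizontal distance between fork_key_bow and keyhole below 0.015 m)) or (value of joint latch_b above 1 rad and (z of blade_key_bow in the frame of keyhole between 0.02 and 0.038 m and horizontal distance between blade_key_bow and keyhole below 0.015 m)))), for 0.1 s.
At the end, for the whole second after the job is handed in: The drawer is shut (within 10 mm), the latch stands within 0.14 rad of its locked stop at 1.1 rad, the key that fits the lock is in the round dish and the other key in the square box, lying or standing (bow centre inside the rim and less than 55 mm above the inner floor), both let go and at rest (value of joint cab_drawer0 below 0.01 m and ((value of joint latch_a above 0.96 rad and (horizontal distance between fork_key_bow and dish_in below 0.085 m and z of fork_key_bow in the frame of dish_in below 0.055 m) and (x of blade_key_bow in the frame of box_in between -0.08 and 0.08 m and y of blade_key_bow in the frame of box_in between -0.08 and 0.08 m and z of blade_key_bow in the frame of box_in below 0.055 m)) or (value of joint latch_b above 0.96 rad and (horizontal distance between blade_key_bow and dish_in below 0.085 m and z of blade_key_bow in the frame of dish_in below 0.055 m) and (x of fork_key_bow in the frame of box_in between -0.08 and 0.08 m and y of fork_key_bow in the frame of box_in between -0.08 and 0.08 m and z of fork_key_bow in the frame of box_in below 0.055 m))) and linear speed of each of fork_key, blade_key below 0.03 m/s); the robot touches nothing.
It fails at once if the latch is moved while the drawer is open (value of joint cab_drawer0 above 0.015 m and value of joint any of latch_a, latch_b above 0.3 rad).
It fails at once if the latch is moved without its key in the lock ((value of joint latch_a between 0.4 and 0.85 rad and not (z of fork_key_bow in the frame of keyhole between 0.02 and 0.038 m and horizontal distance between fork_key_bow and keyhole below 0.015 m)) or (value of joint latch_b between 0.4 and 0.85 rad and not (z of blade_key_bow in the frame of keyhole between 0.02 and 0.038 m and horizontal distance between blade_key_bow and keyhole below 0.015 m))).
It fails at once if another thing on the counter is moved more than 30 mm (distance of any of corkscrew_mid, opener_mid, church_key_mid, cork1_mid, cork2_mid, mug_mid, jar_mid from where it was at the start of the episode above 0.03 m).
It also fails if it takes over 72 s, if anything falls off the work surface, if the arm or the gripper's body presses on something with over 40 N, if the wrist force passes 120 N, or if a joint passes its speed limit or range.

## Working session

There is one attempt and no reset: what is moved stays moved. The work goes in short steps, Python scripts to look and compute and a tool call to move; the robot and the scene stay as the last step left them, time stands still between calls to the robot, and variables do not carry over. Pictures are saved under pics/ and viewed, at most 10 in all, crops included, and the job is handed in when it is done.

Besides the shell and the picture viewer there is one more tool, called as a command line: name --argument value ..., lists and objects as JSON in quotes. send_rows: Moves the arm, as the interface text tells. Shift numbers are shares of 0.6 m and turn numbers shares of 180 degrees, none past 1 either way. Its arguments: {"type":"object","properties":{"commands":{"type":"string"},"squeeze":{"type":"number"}},"required":["commands"]}

```bash
mkdir -p pics
cat > h.py <<'E'
import numpy as np, cv2
from workcell import arm
from scipy.spatial.transform import Rotation as R
def info(n):
    c=arm.camera_info(n); c['f']=210/np.tan(np.radians(c['fovy'])/2); 
    if n=='wrist':
        s=arm.read_state(); M=np.eye(4); M[:3,:3]=R.from_rotvec(s['tcp_rot']).as_matrix(); M[:3,3]=s['tool_pos']
        T=M@np.array(c['mount']); 
    else:
        T=np.eye(4); Rm=np.array(c['R']); T[:3,:3]=Rm.T; T[:3,3]=-Rm.T@np.array(c['t'])
    c['T']=T; return c
def grab(n):
    c=info(n); p,d=arm.grab_frame(n); return c,p,d
def ray(c,u,v): 
    return c['T'][:3,:3]@np.array([(u-c['cx'])/c['f'],(v-c['cy'])/c['f'],1.])
def onz(c,u,v,z):
    r=ray(c,u,v); o=c['T'][:3,3]; return o+r*(z-o[2])/r[2]
def dep(c,d,u,v):
    return c['T'][:3,3]+ray(c,u,v)*d[int(round(v)),int(round(u))]
def cloud(c,d):
    v,u=np.mgrid[:420,:560]; P=np.stack([(u-c['cx'])/c['f']*d,(v-c['cy'])/c['f']*d,d],-1)
    W=P@c['T'][:3,:3].T+c['T'][:3,3]; W[d==0]=np.nan; return W
def save(n,p,s=1):
    cv2.imwrite('pics/'+n+'.png',cv2.resize(p[:,:,::-1],None,fx=s,fy=s,interpolation=cv2.INTER_CUBIC))
E
python3 - <<'E'
from h import *
for n in('scene','top'):
    c,p,d=grab(n); save(n,p,1.4); np.savez(n,p=p,d=d,**{k:c[k] for k in('T','f','cx','cy')}); print(n,c['T'].round(3).tolist(),c['f'])
s=arm.read_state();print(s,arm.tip_extent, arm.camera_info('wrist'))
E
```

```text
scene [[0.711, 0.62, -0.332, 0.939], [0.703, -0.618, 0.352, -0.454], [0.013, -0.484, -0.875, 1.137], [0.0, 0.0, 0.0, 1.0]] 445.074747757149
top [[-0.013, -0.996, 0.09, 0.442], [-1.0, 0.013, 0.0, -0.041], [-0.002, -0.09, -0.996, 1.336], [0.0, 0.0, 0.0, 1.0]] 443.4668240835674
{'clock': 0.1, 'q': array([ 1.1639822 ,  0.46832558, -0.01158288,  1.60351673,  0.00603229,
        1.07138691, -0.05631272]), 'qd': array([-2.56201209e-03, -2.18011590e-03, -1.78378602e-04, -2.50099892e-04,
       -2.36681787e-03, -4.68127434e-05, -5.52514836e-04]), 'joint_torque': array([ 1.06177606e-03, -5.33517659e+01,  2.14798510e-02, -2.51963300e+01,
        1.14328880e-02,  4.35195485e-03,  3.61373779e-06]), 'tool_pos': array([ 0.23105351, -0.60705166,  0.24741601]), 'tcp_rot': array([-3.08826377e+00, -5.67929552e-01,  6.88887541e-04]), 'wrist_force': array([ 0.41742704,  0.5731717 , -0.85993156]), 'wrist_torque': array([0.00252249, 0.07240047, 0.02570838]), 'gripper_force': 0.0, 'grip_width': 0.08556971729116125} 0.017 {'fovy': 65.11526481010219, 'cx': 285.37205926309906, 'cy': 204.94289340299125, 'mount': array([[-6.95529264e-04, -9.47732630e-01, -3.19064849e-01,
         8.15051587e-02],
       [ 9.99999403e-01, -3.90196073e-04, -1.02088118e-03,
         8.46706500e-04],
       [ 8.43024551e-04, -3.19065368e-01,  9.47732336e-01,
        -1.26289278e-01],
       [ 0.00000000e+00,  0.00000000e+00,  0.00000000e+00,
         1.00000000e+00]])}
```

View pics/scene.png

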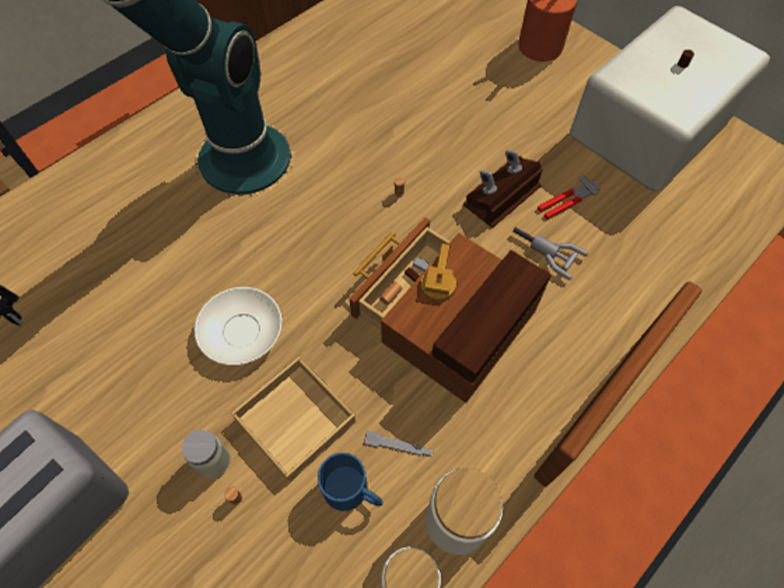

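View pics/top.png

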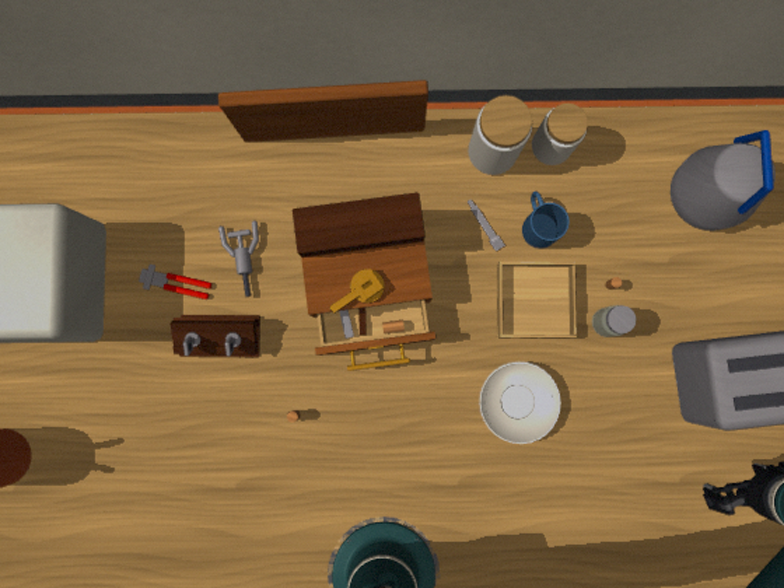

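The scene view shows the open drawer, the rack with both keys, dish, box and clutter. The top view shows the boss at about (370,285), the keys at (190,343) and (233,343), the dish at (520,402), the box at (538,300), and the handle at (378,360), all in the 1.4x picture.

Run:
```python
from h import *
z=np.load('top.npz'); c={k:z[k] for k in('T','f','cx','cy')}; p=z['p'];d=z['d']; W=cloud(c,d)
hsv=cv2.cvtColor(p,cv2.COLOR_RGB2HSV)
def comp(m,name,amin=30):
    n,l,st,ce=cv2.connectedComponentsWithStats(m.astype(np.uint8))
    for i in range(1,n):
        if st[i,4]<amin: continue
        q=l==i; P=W[q]; r=cv2.minAreaRect(P[:,:2].astype(np.float32)*1000)
        print(name,st[i,4],ce[i].round(0),'med',np.nanmedian(P,0).round(3),'rect(mm)',np.round(r[0],1),np.round(r[1],1),round(r[2],1),'zmax',np.nanpercentile(P[:,2],98).round(3))
Z=W[:,:,2]; roi=np.zeros(Z.shape,bool); roi[130:310,90:470]=1
comp(roi&(Z>.14)&(Z<.16),'back')
comp(roi&(Z>.094)&(Z<.106),'cabtop',60)
br=(hsv[...,0]>18)&(hsv[...,0]<28)&(hsv[...,1]>170)&(hsv[...,2]>120)&roi&(Z>.03)
comp(br,'brass')
comp(br&(Z>.112)&(Z<.12),'bosstop',10)
comp(roi&(Z>.03)&(np.arange(560)[None]>340)&(np.arange(560)[None]<415)&(np.arange(420)[:,None]<245),'box')
comp(roi&(Z>.025)&(np.arange(560)[None]>340)&(np.arange(560)[None]<405)&(np.arange(420)[:,None]>250),'dish')
rk=roi.copy(); rk[:, 190:]=0; rk[:222]=0
comp(rk&(Z>.02),'rack'); comp(rk&(Z>.065)&(hsv[...,1]<90),'keys',8)
comp(roi&(Z>.05)&(np.arange(420)[:,None]>235)&(np.arange(560)[None]>220)&(np.arange(560)[None]<315),'drawerfront')
cr=roi.copy(); cr[:,:195]=0;cr[:,225:]=0;cr[:280]=0
comp(cr&(Z>.02),'cork',5)
```

```text
back 3019 [256. 159.] med [0.708 0.038 0.15 ] rect(mm) [709.5  38.7] [ 91.7 250. ] 7.0 zmax 0.155
cabtop 3035 [262. 197.] med [0.615 0.02  0.1  ] rect(mm) [608.1  26.2] [116.6 250.1] 6.9 zmax 0.105
cabtop 315 [444. 228.] med [ 0.518 -0.482  0.099] rect(mm) [ 517.1 -482.4] [55.6 53.8] 42.1 zmax 0.104
brass 416 [257. 206.] med [0.583 0.035 0.125] rect(mm) [577.6  51.7] [ 54.7 109.5] 34.3 zmax 0.132
brass 182 [269. 259.] med [0.437 0.005 0.067] rect(mm) [445.9   7.2] [ 37.  123.5] 4.2 zmax 0.072
bosstop 11 [254. 197.] med [0.61  0.046 0.114] rect(mm) [609.7  46.1] [ 5.6 16.1] 36.1 zmax 0.115
bosstop 74 [246. 214.] med [0.562 0.068 0.118] rect(mm) [559.3  69.1] [16.8 61. ] 39.2 zmax 0.12
box 491 [390. 158.] med [ 0.727 -0.343  0.071] rect(mm) [ 728.1 -337.2] [102.6  79.5] 48.4 zmax 0.093
box 481 [385. 213.] med [ 0.571 -0.34   0.039] rect(mm) [ 566.6 -329.5] [161.7 157.5] 89.2 zmax 0.044
dish 531 [373. 281.] med [ 0.374 -0.307  0.031] rect(mm) [ 361.1 -288.1] [168.  144.9] 89.0 zmax 0.038
rack 1618 [153. 240.] med [0.497 0.343 0.055] rect(mm) [495.  346.2] [171.2  78.7] 89.3 zmax 0.094
keys 74 [134. 246.] med [0.478 0.386 0.087] rect(mm) [477.5 387.7] [37.1  9.7] 2.5 zmax 0.098
keys 68 [164. 247.] med [0.475 0.302 0.088] rect(mm) [475.  304.2] [ 9.8 39.8] 85.3 zmax 0.099
drawerfront 916 [267. 248.] med [0.474 0.014 0.083] rect(mm) [462.8  10.8] [240.3  79.5] 89.3 zmax 0.094
cork 58 [209. 297.] med [0.33  0.183 0.044] rect(mm) [329.1 184.1] [20.9 21.6] 6.3 zmax 0.051
```

```bash
cat >> h.py <<'E'
def goto(x,y,z,yaw=None,s=None):
    s=s or arm.read_state(); M=R.from_rotvec(s['tcp_rot']).as_matrix()
    dl=M.T@(np.array([x,y,z])-s['tool_pos'])/.6
    cy=np.arctan2(M[1,0],M[0,0]); sp=0 if yaw is None else -((yaw-cy+np.pi)%(2*np.pi)-np.pi)/np.pi
    print('goto',dl.round(4),'spin',round(sp,4),'| yaw now',round(cy,4),'tilt',M[:,2].round(3),'mm',round(np.linalg.norm(dl)*600))
E
python3 - <<'E'
from h import *
goto(.56,.02,.28,.12)
E
```

```text
goto [ 0.8842 -0.7817 -0.0532] spin 0.0776 | yaw now 0.3637 tilt [-0.001  0.001 -1.   ] mm 709
```

send_rows --commands "0 0.884 -0.782 -0.053 0.078;0 0.884 -0.782 -0.053 0.078;0 0.884 -0.782 -0.053 0.078;0 0.884 -0.782 -0.053 0.078;0 0.884 -0.782 -0.053 0.078;0 0.884 -0.782 -0.053 0.078;0 0.884 -0.782 -0.053 0.078;0 0.884 -0.782 -0.053 0.078;0 0.884 -0.782 -0.053 0.078;0 0.884 -0.782 -0.053 0.078;0 0.884 -0.782 -0.053 0.078;0 0.884 -0.782 -0.053 0.078"

```text
clock: 1.3
tool_pos: [0.5099, -0.0748, 0.2752]
tcp_rot: [3.136, 0.186, -0.0]
wrist_force: [1.0, 0.6, 0.1]
grip_width: -0.0
gripper_force: 0.0
```

send_rows --commands "0 0.1 -0.147 -0.008 0;0 0.1 -0.147 -0.008 0;0 0.1 -0.147 -0.008 0;0 0.1 -0.147 -0.008 0;0 0.1 -0.147 -0.008 0"

```text
clock: 1.8
tool_pos: [0.558, 0.0165, 0.2794]
tcp_rot: [3.135, 0.184, -0.002]
wrist_force: [-0.4, -0.4, 0.5]
grip_width: -0.0003
gripper_force: 0.0
```

Run:
```python
from h import *
print(arm.read_state()['tool_pos'])
c,p,d=grab('wrist'); save('w1',p,1.4); np.savez('w1',p=p,d=d,**{k:c[k] for k in('T','f','cx','cy')})
```

```text
[0.5580446  0.01653786 0.27938723]
```

View pics/w1.png

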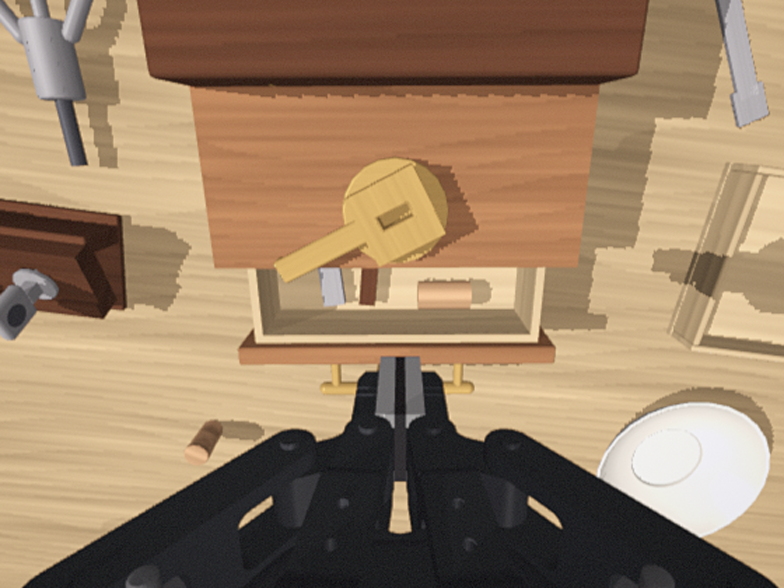

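Wrist view: the boss has one slot, centred at about (396,215), so the blade key fits. The lever points left and forward; the bar ends are at (322,388) and (472,388).

Run:
```python
from h import *
z=np.load('w1.npz'); c={k:z[k] for k in('T','f','cx','cy')}; p=z['p'];d=z['d']; W=cloud(c,d)
g=lambda u,v:W[int(v/1.4),int(u/1.4)].round(4)
for n,u,v in[('bossL',372,195),('bossR',425,240),('bossT',405,180),('bossB',385,250),('slot',396,215),('lever',300,267),('barL',327,388),('barR',466,388),('top',300,150),('frontL',250,356),('frontR',545,356),('backL',200,75),('backR',590,75)]: print(n,g(u,v))
hsv=cv2.cvtColor(p,cv2.COLOR_RGB2HSV)
roi=np.zeros((420,560),np.uint8); roi[145:165,266:300]=1
zb=np.median([g(372,195)[2],g(425,240)[2],g(385,250)[2]])
m=(W[:,:,2]<zb-.006)&(roi>0); u8=hsv[...,2]; 
print(zb,m.sum()); 
m2=(p[...,0].astype(int)<150)&(roi>0); print(m2.sum())
for mm in(m,m2):
    n,l,st,ce=cv2.connectedComponentsWithStats(mm.astype(np.uint8))
    if n<2: continue
    i=1+st[1:,4].argmax(); vs,us=np.where(l==i)
    P=np.array([onz(c,a,b,zb) for a,b in zip(us,vs)]); r=cv2.minAreaRect((P[:,:2]*1000).astype(np.float32)); print(ce[i],r)
pl=(np.abs(W[:,:,2]-zb)<.0025); n,l,st,ce=cv2.connectedComponentsWithStats(pl.astype(np.uint8)); i=l[int(240/1.4),int(425/1.4)]; P=W[l==i][:,:2]*1000; print(cv2.minAreaRect(P.astype(np.float32)),len(P))
print(p[150:158:2,274:296:2,0])
goto(.40,.0,.2,.12)
```

```text
bossL [0.6019 0.0379 0.1281]
bossR [0.5786 0.0028 0.1282]
bossT [0.6131 0.0191 0.1283]
bossB [0.5697 0.0261 0.1282]
slot [0.5892 0.0224 0.1123]
lever [0.5502 0.0796 0.1204]
barL [0.4306 0.0624 0.0683]
barR [ 0.4436 -0.0527  0.0676]
top [0.621  0.0867 0.1017]
frontL [0.4639 0.1208 0.0877]
frontR [ 0.4905 -0.1041  0.0883]
backL [0.6548 0.1295 0.1498]
backR [ 0.6778 -0.0673  0.1495]
0.1282 221
55
[282.02714932 153.51131222] ((591.359375, 22.48394012451172), (8.176631927490234, 19.430387496948242), 34.47199630737305)
[278.6        158.65454545] ((587.489990234375, 22.23493194580078), (7.191565036773682, 19.70937156677246), 11.658207893371582)
((590.7799682617188, 22.560829162597656), (46.27667236328125, 46.04882049560547), 33.645469665527344) 2713
[[222 213 185 169 165 163 166 163 164 205 217]
 [184 162 164 164 166 166 164 172 203 205 195]
 [163 164 163 165 168 166 204 180 168 144 172]
 [163 164 164 165 164 149 168 145 172 210 219]]
goto [-0.2645 -0.0042  0.1329] spin -0.0013 | yaw now 0.116 tilt [-0.001 -0.001 -1.   ] mm 178
```

send_rows --commands "0 -0.29 -0.004 0.13 0;0 -0.29 -0.004 0.13 0;0 -0.29 -0.004 0.13 0;0 -0.29 -0.004 0.13 0;0 -0.29 -0.004 0.356 0;0 -0.29 -0.004 0.356 0;0 -0.29 -0.004 0.356 0;0 -0.29 -0.004 0.356 0;0 -0.25 -0.004 0.356 0;0 -0.23 -0.004 0.356 0;0 -0.21 -0.004 0.356 0;0 -0.19 -0.004 0.356 0"

```text
clock: 3.05
tool_pos: [0.446, 0.0064, 0.0675]
tcp_rot: [3.135, 0.185, 0.002]
wrist_force: [-1.1, -0.5, 1.4]
grip_width: 0.0001
gripper_force: 0.7
```

send_rows --commands "0 0.02 0 0 0;0 0.04 0 0 0;0 0.055 0 0 0;0 0.065 0 0 0"

```text
clock: 3.45
tool_pos: [0.4849, 0.0118, 0.0664]
tcp_rot: [-3.136, -0.187, -0.001]
wrist_force: [0.1, -0.3, 0.9]
grip_width: -0.0
gripper_force: 0.6
```

send_rows --commands "0 0.01 0 0 0;0 0.02 0 0 0;0 0.03 0 0 0"

```text
clock: 3.75
tool_pos: [0.486, 0.0116, 0.0633]
tcp_rot: [3.131, 0.185, -0.055]
wrist_force: [-42.1, -3.9, 23.7]
grip_width: 0.0002
gripper_force: 21.5
```

Run:
```python
from h import *
c,p,d=grab('top'); W=cloud(c,d); save('t2',p[140:300,170:360],4); Z=W[:,:,2]
print(arm.read_state()['wrist_force'])
```

```text
[-33.33137212  -2.49958755  15.24298167]
```

View pics/t2.png

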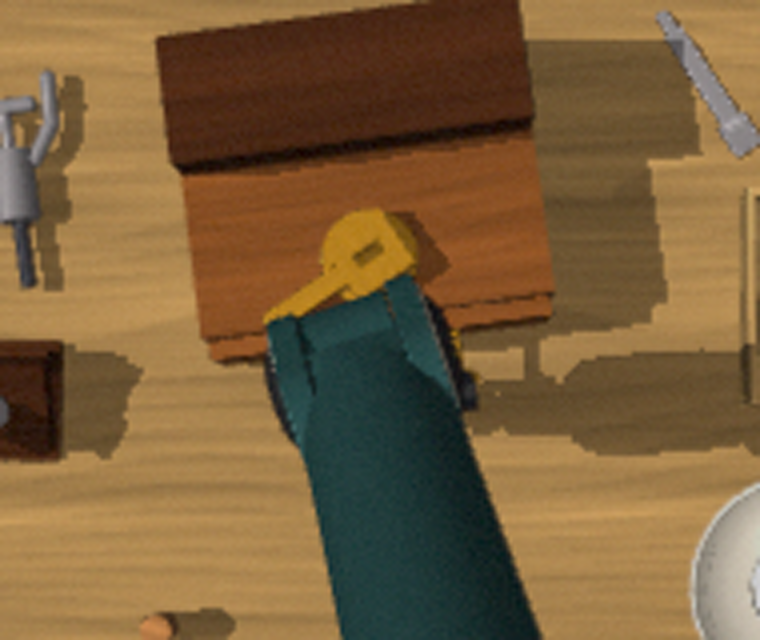

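The picture shows the drawer front flush with the unit at (380,330): shut. Now to look at the keys.

send_rows --commands "0 -0.05 0 0 0;0 -0.05 0 -0.08 0;0 -0.05 0 -0.16 0;0.5 -0.045 -0.1 -0.24 0.037;0.5 -0.043 -0.564 -0.36 0.037;0.5 -0.043 -0.564 -0.36 0.037;0.5 -0.043 -0.564 -0.36 0.037;0.5 -0.043 -0.564 -0.36 0.037;0.5 -0.043 -0.564 -0.36 0.037;0.5 -0.043 -0.564 -0.36 0.037;0.5 -0.043 -0.564 -0.36 0.037;0.5 -0.043 -0.564 -0.36 0.037"

```text
clock: 5.0
tool_pos: [0.4352, 0.3494, 0.2828]
tcp_rot: [-3.14, -0.011, -0.001]
wrist_force: [0.2, -0.8, -0.4]
grip_width: 0.0425
gripper_force: 0.0
```

Run:
```python
from h import *
s=arm.read_state();print(s['tool_pos'],s['wrist_force'],np.abs(s['qd']).max())
c,p,d=grab('wrist'); save('w2',p,1.4); np.savez('w2',p=p,d=d,**{k:c[k] for k in('T','f','cx','cy')})
```

```text
[0.43515509 0.34943494 0.28278848] [ 0.22895276 -0.82900927 -0.40348969] 0.05489387039496137
```

View pics/w2.png

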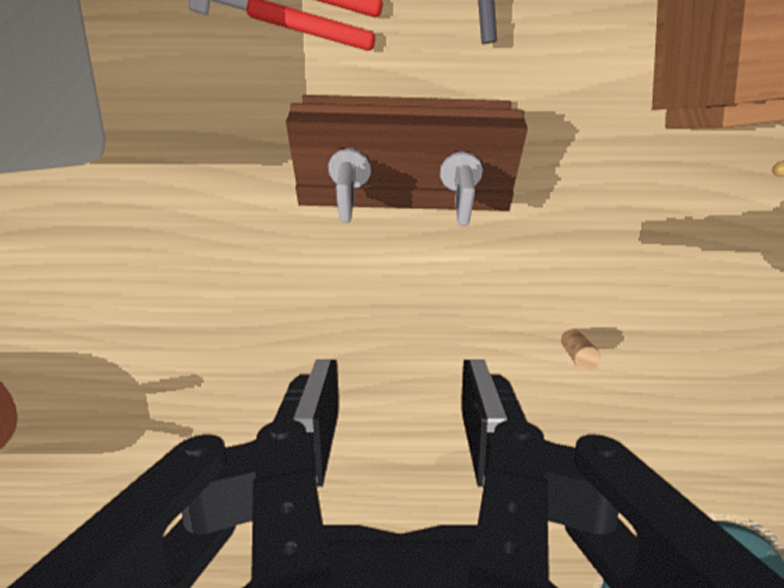

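The keys show their bow tops at about (345,195) and (464,195), with collars at (349,168) and (461,171). The rack is nearly square to the view.

Run:
```python
from h import *
z=np.load('w2.npz'); c={k:z[k] for k in('T','f','cx','cy')}; p=z['p'];d=z['d']; W=cloud(c,d)
hsv=cv2.cvtColor(p,cv2.COLOR_RGB2HSV)
sat=hsv[...,1]<60
for n,u0,u1 in[('far',230,268),('near',312,348)]:
    m=np.zeros((420,560),bool); m[100:165,u0:u1]=1; m&=sat
    P=W[m]; 
    q=P[P[:,2]>.072]; r=cv2.minAreaRect((q[:,:2]*1000).astype(np.float32))
    q=q[np.isfinite(q).all(1)]
    print(n,len(P),'z',np.percentile(P[:,2],[2,50,98]).round(4),'bow med',np.median(q,0).round(4),'min',np.percentile(q,2,0).round(4),'max',np.percentile(q,98,0).round(4),r)
    top=q[q[:,2]>np.percentile(q[:,2],98)-.004]; print(' highest',top.mean(0).round(4))
    k=P[(P[:,2]<.072)&(P[:,2]>.05)]; print(' collar',np.median(k,0).round(4))
    # fit line y vs x of bow
    print(' dy/dx',np.polyfit(q[:,0],q[:,1],1).round(3))
rk=(hsv[...,2]<140)&(hsv[...,1]>110); rk[:60]=0; rk[155:]=0; rk[:,:200]=0; rk[:,380:]=0
P=W[rk&(W[:,:,2]>.02)]; print('rack',cv2.minAreaRect((P[:,:2]*1000).astype(np.float32)),np.percentile(P[:,2],[2,98]))
```

```text
far 971 z [nan nan nan] bow med [0.4789 0.3867 0.0904] min [0.4581 0.3829 0.0736] max [0.4965 0.3918 0.0992] ((477.00897216796875, 387.4908447265625), (9.464603424072266, 40.77714538574219), 88.26891326904297)
 highest [0.4806 0.3875 0.0973]
 collar [0.4952 0.3836 0.0569]
 dy/dx [-0.02   0.396]
near 979 z [nan nan nan] bow med [0.4775 0.3051 0.0903] min [0.4566 0.2998 0.0738] max [0.4942 0.3087 0.099 ] ((475.1618957519531, 304.0661315917969), (9.390422821044922, 40.097129821777344), 88.26597595214844)
 highest [0.4792 0.304  0.0972]
 collar [0.4931 0.3079 0.057 ]
 dy/dx [-0.021  0.315]
rack ((497.425048828125, 345.35491943359375), (170.266845703125, 76.43004608154297), 88.8047866821289) [0.03900653 0.06679938]
```

send_rows --commands "0.5 0.067 0.076 0.2 0.01;0.5 0.067 0.076 0.2 0.01;0.5 0.067 0.076 0.2 0.01;0.5 0.067 0.076 0.26 0.01;0.5 0.067 0.076 0.3 0.01;0.5 0.067 0.076 0.344 0.01;0.5 0.067 0.076 0.344 0.01;0.5 0.067 0.076 0.344 0.01;0 0.067 0.076 0.344 0.01;0 0.067 0.076 0.344 0.01;0 0.067 0.076 0.344 0.01;0 0.067 0.076 0.344 0.01" --squeeze 40

```text
clock: 6.25
tool_pos: [0.4773, 0.3017, 0.0774]
tcp_rot: [-3.14, 0.045, -0.004]
wrist_force: [0.2, -0.1, 5.4]
grip_width: 0.0087
gripper_force: 42.0
```

send_rows --commands "0 -0.008 0 -0.0147 0;0 -0.016 0 -0.0294 0;0 -0.024 0 -0.0442 0;0 -0.0313 0 -0.0589 0;0 -0.05 0 -0.12 0;0 -0.1 0 -0.2 0;0 -0.1 0 -0.2 0;0 -0.1 0 -0.2 0"

```text
clock: 7.05
tool_pos: [0.4163, 0.3034, 0.1979]
tcp_rot: [-3.14, 0.044, -0.005]
wrist_force: [0.2, 0.5, -1.6]
grip_width: 0.0086
gripper_force: 41.0
```

Run:
```python
from h import *
s=arm.read_state();print(s['tool_pos'],s['grip_width'],s['gripper_force'])
c,p,d=grab('wrist'); c2,p2,d2=grab('scene'); T=s['tool_pos']
x=np.linalg.inv(c2['T'])@np.r_[T[0],T[1],T[2]-.02,1]; u=int(c2['f']*x[0]/x[2]+c2['cx']); v=int(c2['f']*x[1]/x[2]+c2['cy']); print(u,v)
a=cv2.resize(p[200:400,180:390],(560,533)); 
save('w3',p[180:380,190:380],3)
u0=max(u-40,0);v0=max(v-40,0)
b=cv2.resize(p2[v0:v0+80,u0:u0+80],(400,400)); 
a=cv2.resize(p[220:400,190:380],(422,400)); save('w3',np.hstack([a,b[:, :370]]))
```

```text
[0.41627336 0.30341467 0.19788455] 0.008596546229767401 41.04984014004003
335 93
```

View pics/w3.png

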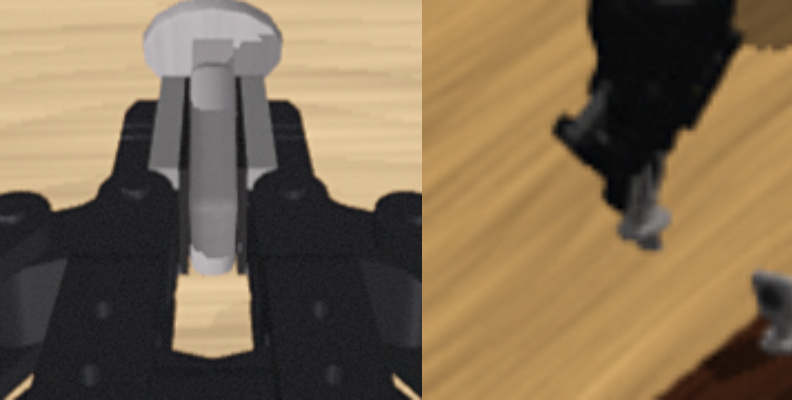

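The crop shows a single bump below the collar at about (650,243), but it is ambiguous. I'll check it in the key frame with depth.

```bash
cat > kf.py <<'E'
from h import *
def keyframe(tilt=28.):
    s=arm.read_state(); M=R.from_rotvec(s['tcp_rot']).as_matrix(); T=s['tool_pos']
    xa=M[:,0]; up=np.array([0,0,1.]); a=np.radians(tilt)
    kz=-np.sin(a)*xa+np.cos(a)*up; kx=np.cos(a)*xa+np.sin(a)*up; ky=np.cross(kz,kx)
    o=T+up*.002
    out=[]
    for n in('scene','top','wrist'):
        c,p,d=grab(n); W=cloud(c,d); D=W-o; K=np.stack([D@kx,D@ky,D@kz],-1)*1000
        sel=(np.abs(K[...,0])<25)&(np.abs(K[...,1])<20)&(K[...,2]<-22)&(K[...,2]>-60)
        out.append((n,K[sel],p[sel]))
    return out
E
python3 - <<'E'
from kf import *
for n,K,p in keyframe():
    print(n,len(K)); 
    for k in K[np.argsort(-K[:,2])][::max(1,len(K)//45)]: print(k.round(0).astype(int).tolist(),end=' ')
    print()
E
```

```text
scene 61
[2, 1, -22] [3, 4, -24] [3, -1, -24] [-1, -1, -24] [6, 12, -25] [6, -4, -25] [1, -11, -25] [-8, -2, -25] [-5, -1, -25] [-3, -12, -25] [3, 7, -26] [7, 3, -26] [-11, -8, -26] [4, 2, -26] [-5, -6, -26] [9, 9, -26] [6, 8, -26] [15, -5, -26] [13, 1, -26] [8, -6, -27] [12, 6, -27] [10, 0, -27] [9, 5, -27] [-9, -6, -27] [-14, -2, -27] [0, -3, -27] [6, -1, -27] [6, 16, -27] [-3, 13, -27] [11, -10, -27] [10, -5, -27] [-18, 3, -27] [-5, 19, -27] [-9, -11, -27] [5, -12, -27] [-8, 18, -27] [0, -7, -27] [-18, -1, -28] [-5, -3, -28] [-2, 16, -28] [8, 14, -29] [-1, -11, -29] [13, 0, -29] [0, -4, -29] [-5, -11, -29] [10, 11, -30] [9, 7, -31] [2, -6, -31] [7, -3, -32] [4, 2, -36] [7, 4, -36] [4, -2, -36] [8, 2, -38] [-4, 1, -39] [-8, 1, -40] [2, -1, -40] [0, 5, -41] [3, 1, -42] [-3, 0, -42] [5, 3, -43] [-9, 1, -44] 
top 42
[5, -5, -23] [1, -4, -23] [12, 3, -25] [6, -7, -26] [3, -14, -26] [0, -8, -26] [9, -7, -26] [11, 6, -26] [11, -4, -26] [11, 1, -27] [5, -1, -27] [5, -4, -27] [5, -11, -27] [8, -1, -27] [8, 7, -28] [13, 1, -28] [5, 2, -28] [11, -6, -28] [8, 2, -28] [10, -9, -28] [7, -11, -2
[... 215 characters left out ...]
-30] [7, -3, -30] [12, 5, -30] [0, -10, -31] [11, -3, -32] [3, 0, -48] 
wrist 1892
[3, -2, -22] [3, -3, -23] [3, 2, -25] [3, -5, -26] [-2, -13, -27] [7, -4, -27] [3, -8, -28] [1, 10, -28] [-1, 10, -28] [6, 7, -28] [5, -6, -28] [-9, -6, -28] [-6, -14, -28] [-6, 7, -28] [-4, 5, -28] [2, -6, -28] [11, -2, -28] [4, -10, -28] [-4, -13, -28] [8, -1, -28] [3, -13, -28] [3, -1, -28] [-5, 5, -28] [-4, -11, -28] [2, -16, -28] [-10, -12, -28] [12, 3, -28] [-3, -11, -28] [7, 4, -29] [10, 8, -29] [7, -8, -29] [4, -3, -29] [-6, 13, -29] [-7, -13, -29] [13, 1, -29] [-7, 8, -29] [9, 11, -29] [13, -3, -29] [8, 10, -30] [9, -11, -30] [13, 0, -31] [11, -6, -31] [10, -8, -32] [5, 1, -40] [5, 0, -43] [5, 0, -46]
```

The points at z -36..-44 mm lie at |x|<9, crossing the centre, so this is the blade key (which fits). I'll set it upright by pressing its leaning edge against the shut drawer front, right of the handle.

Run:
```python
from h import *
goto(.492,-.084,.17,.12); goto(.492,-.084,.066,.12)
```

```text
goto [0.1453 0.6394 0.0416] spin -0.0477 | yaw now -0.0299 tilt [-0.002 -0.001 -1.   ] mm 394
goto [0.1457 0.6392 0.2149] spin -0.0477 | yaw now -0.0299 tilt [-0.002 -0.001 -1.   ] mm 414
```

send_rows --commands "0 0.145 0.639 0.042 -0.048;0 0.145 0.639 0.042 -0.048;0 0.145 0.639 0.042 -0.048;0 0.145 0.639 0.042 -0.048;0 0.145 0.639 0.042 -0.048;0 0.145 0.639 0.042 -0.048;0 0.145 0.639 0.042 -0.048;0 0.145 0.639 0.042 -0.048;0 0.145 0.639 0.042 -0.048;0 0.145 0.639 0.215 -0.048;0 0.145 0.639 0.215 -0.048;0 0.145 0.639 0.215 -0.048" --squeeze 28

```text
clock: 8.5
tool_pos: [0.487, -0.0821, 0.0606]
tcp_rot: [-3.132, -0.191, 0.022]
wrist_force: [-2.5, 0.2, -1.5]
grip_width: 0.0081
gripper_force: 40.9
```

send_rows --commands "0 0.012 0 0 0;0 0.02 0 0 0;0 0.028 0 0 0;0 0.036 0 0 0;0 0.044 0 0 0;0 0.052 0 0 0"

```text
clock: 9.1
tool_pos: [0.522, -0.0794, 0.0674]
tcp_rot: [3.135, 0.191, -0.006]
wrist_force: [-9.7, -2.0, 4.2]
grip_width: 0.0082
gripper_force: 41.5
```

send_rows --commands "0 0.005 0 0 0;0 0.01 0 0 0;0 0.015 0 0 0;0 0.015 0 0 0"

```text
clock: 9.5
tool_pos: [0.5228, -0.0793, 0.0647]
tcp_rot: [3.135, 0.189, -0.033]
wrist_force: [-18.9, -2.0, 5.7]
grip_width: 0.0085
gripper_force: 42.0
```

Run:
```python
from h import *
for i in range(2):
    s=arm.read_state();print(s['tool_pos'],s['wrist_force'].round(1),s['grip_width'],s['tcp_rot'])
    c,p,d=grab('wrist')
save('w4',p[150:400,150:420],2)
W=cloud(c,d); M=R.from_rotvec(s['tcp_rot']).as_matrix(); D=(W-s['tool_pos'])@M*1000
m=(np.abs(D[...,1])<18)&(np.abs(D[...,0])<35)&(D[...,2]<55)&(D[...,2]>-25)
for y in(0,-12,12):
    q=D[m&(np.abs(D[...,1]-y)<2)]; print(y,[a.round(0).astype(int).tolist() for a in q[::max(1,len(q)//25)]])
```

```text
[ 0.52283426 -0.07931417  0.06465116] [-18.9  -2.    5.7] 0.008541936221852975 [ 3.13494281  0.18883319 -0.03317799]
[ 0.52282367 -0.07934029  0.06462859] [-18.5  -2.9   5. ] 0.00828632878308028 [ 3.13498961  0.18878368 -0.03279534]
0 [[33, -2, -24], [32, 1, -25], [30, 1, -25], [29, 2, -25], [27, 0, -24], [25, -1, -23], [13, -2, -5], [13, 2, -6], [12, 1, -8], [11, 1, -10], [10, 1, -11], [9, 1, -13], [9, 0, -15], [8, 0, -17], [7, 0, -18], [5, -1, -18], [5, -2, -21], [4, 1, -21], [3, 0, -22], [0, 0, -21], [-2, -1, -20], [-6, -1, -18], [-10, -2, -15], [-12, 2, -14], [-15, 1, -13], [-19, 1, -11]]
-12 [[32, -14, -23], [32, -11, -24], [32, -12, -24], [31, -12, -25], [30, -14, -23], [29, -10, -23], [29, -11, -23], [29, -12, -25], [27, -13, -24], [27, -10, -24], [27, -11, -25], [25, -13, -24], [6, -12, 9], [7, -13, 6], [7, -12, 4], [7, -13, 1], [6, -12, 0], [6, -11, -2], [6, -13, -4], [7, -12, -6], [7, -14, -9], [6, -12, -9], [7, -12, -12], [6, -11, -12], [12, -12, -22], [12, -13, -24]]
12 [[33, 10, -25], [32, 10, -24], [32, 11, -25], [30, 10, -24], [30, 12, -24], [29, 12, -23], [29, 10, -24], [28, 14, -24], [28, 12, -25], [27, 11, -24], [26, 10, -25], [25, 13, -23], [11, 10, 0], [10, 11, -1], [11, 10, -4], [11, 11, -6], [7, 13, -1], [12, 10, -11], [11, 12, -11], [6, 13, -6], [7, 14, -7], [11, 10, -16], [10, 11, -17], [6, 13, -12], [7, 13, -15], [11, 12, -22]]
```

View pics/w4.png

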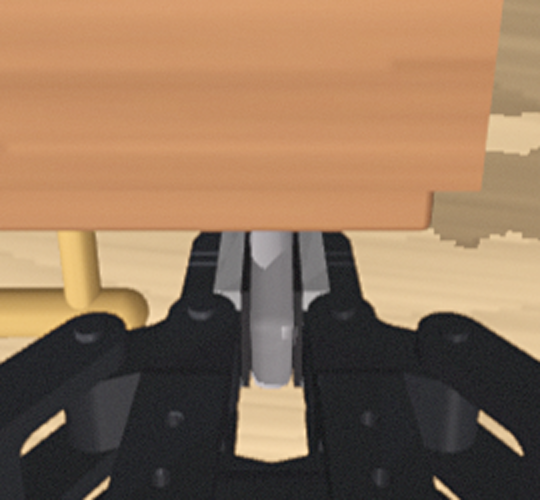

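The bow is still leaning: the pads held it at this grip. I'll reduce the grip and keep pressing.

send_rows --commands "0.09 0.005 0 0 0;0.09 0.01 0 0 0;0.09 0.01 0 0 0" --squeeze 20

```text
clock: 9.9
tool_pos: [0.5298, -0.0786, 0.0649]
tcp_rot: [3.135, 0.189, -0.03]
wrist_force: [-14.8, -2.5, 4.4]
grip_width: 0.008
gripper_force: 41.6
```

send_rows --commands "0.09 0.005 0 0 0;0.09 0.01 0 0 0;0.09 0.01 0 0 0"

```text
clock: 10.2
tool_pos: [0.5354, -0.0779, 0.0648]
tcp_rot: [3.135, 0.189, -0.031]
wrist_force: [-17.5, -2.6, 6.2]
grip_width: 0.0084
gripper_force: 40.7
```

```bash
cat >> h.py <<'E'
def bow():
    s=arm.read_state();print(s['tool_pos'].round(4),s['wrist_force'].round(1),s['grip_width'].round(4),s['gripper_force'].round(1),s['tcp_rot'].round(3))
    c,p,d=grab('wrist'); W=cloud(c,d); M=R.from_rotvec(s['tcp_rot']).as_matrix(); D=(W-s['tool_pos'])@M*1000
    m=(np.abs(D[...,1])<3)&(np.abs(D[...,0])<35)&(D[...,2]<55)&(D[...,2]>-45)
    q=D[m]; print([a.round(0).astype(int).tolist()[::2] for a in q[::max(1,len(q)//40)]])
    return p
E
python3 - <<'E'
from h import *
bow()
E
```

```text
Traceback (most recent call last):
  File "h.py", line 31, in bow
    s=arm.read_state();print(s['tool_pos'].round(4),s['wrist_force'].round(1),s['grip_width'].round(4),s['gripper_force'].round(1),s['tcp_rot'].round(3))
                                                                              ^^^^^^^^^^^^^^^^^^^^^
AttributeError: 'float' object has no attribute 'round'
```

```bash
sed -i "s/s\['grip_width'\].round(4),s\['gripper_force'\].round(1)/s['grip_width'],s['gripper_force']/" h.py
python3 - <<'E'
from h import *
bow()
E
```

```text
[ 0.5354 -0.0779  0.0648] [-17.5  -2.6   6.2] 0.008367591798895216 40.6662654876709 [ 3.135  0.189 -0.031]
[[35, -35], [34, -37], [33, -35], [33, -36], [32, -37], [31, -37], [30, -36], [29, -36], [29, -36], [28, -37], [27, -36], [18, -23], [17, -23], [16, -24], [15, -24], [14, -24], [13, -23], [4, -12], [3, -13], [4, -16], [3, -17], [3, -18], [1, -18], [2, -20], [1, -21], [1, -22], [-1, -22], [-2, -22], [-2, -23], [-4, -23], [-6, -21], [-8, -21], [-9, -22], [-10, -21], [-13, -20], [-15, -20], [-16, -20], [-19, -18], [-23, -17], [-24, -17], [-26, -17]]
```

The key rotated to about 15° lean but also slid in the pads. At 15° the blade (span about 19 mm) still fits the 20.5 mm slot, so I'll insert it, let it settle upright on its collar, and regrip. First back off and measure it in the hand.

send_rows --commands "0 -0.05 0 0 0;0 -0.06 0 -0.06 0;0 -0.06 0 -0.14 0;0 -0.06 0 -0.24 0.05;0 -0.06 0 -0.24 0.1;0 -0.06 0 -0.24 0.15;0 -0.06 0 -0.24 0.2;0 -0.06 0 -0.24 0.25;0 -0.06 0 -0.24 0.3;0 -0.06 0 -0.24 0.35;0 -0.06 0 -0.24 0.35;0 -0.06 0 -0.24 0.35" --squeeze 40

```text
clock: 11.45
tool_pos: [0.5085, -0.0807, 0.2113]
tcp_rot: [-2.774, 1.475, -0.001]
wrist_force: [-0.9, -0.2, -0.2]
grip_width: 0.0083
gripper_force: 40.0
```

Run:
```python
from h import *
s=arm.read_state(); M=R.from_rotvec(s['tcp_rot']).as_matrix()
print(s['tool_pos'],s['q'].round(2),np.arctan2(M[1,0],M[0,0]),M[:,2].round(3))
np.set_printoptions(linewidth=200)
for n in('wrist','scene'):
    c,p,d=grab(n); W=cloud(c,d); D=(W-s['tool_pos'])@M*1000
    sat=cv2.cvtColor(p,cv2.COLOR_RGB2HSV)[...,1]<70
    m=sat&(np.abs(D[...,1])<22)&(np.abs(D[...,0])<40)&(D[...,2]<60)&(D[...,2]>-40)
    for lo,hi in((-40,-15),(-15,10),(19,60)):
        q=D[m&(D[...,2]>lo)&(D[...,2]<hi)]
        if lo<15:q=q[np.abs(q[:,1])<3]
        print(n,lo,len(q),[a.round(0).astype(int).tolist() for a in q[::max(1,len(q)//25)]])
        if lo==19 and n=='wrist' and len(q)>50:
            from numpy.linalg import svd
            f=q[q[:,2]>24]; A=np.c_[f[:,:2],np.ones(len(f))]; co=np.linalg.lstsq(A,f[:,2],rcond=None)[0]; print('plane',co, 'tiltx',np.degrees(np.arctan(co[0])),'x',np.percentile(f[:,0],[1,99]),'y',np.percentile(f[:,1],[1,99]))
```

```text
[ 0.50854447 -0.08070811  0.2112717 ] [ 0.23  0.3  -0.16  1.96  0.06  0.89 -2.51] -0.9774584326788961 [ 0. -0. -1.]
wrist -40 960 [[6, 2, -15], [3, -2, -15], [4, 2, -17], [4, -1, -19], [4, 2, -20], [3, -1, -21], [3, 1, -22], [1, -3, -22], [1, 0, -23], [0, 2, -22], [-1, -1, -22], [-3, 2, -22], [-4, 0, -22], [-5, 3, -22], [-7, 0, -21], [-9, -3, -20], [-9, 0, -21], [-13, -2, -19], [-13, 1, -20], [-16, -2, -19], [-17, 2, -18], [-19, -1, -17], [-20, 2, -18], [-22, 0, -18], [-24, 3, -16], [-26, 2, -16]]
wrist -15 525 [[9, -1, 6], [10, 3, 5], [9, 0, 3], [8, -2, 3], [9, 2, 1], [9, 0, 0], [8, -3, 0], [8, 1, -1], [7, -1, -2], [7, 3, -2], [8, 0, -5], [7, 3, -5], [7, -1, -6], [7, 2, -6], [7, -2, -8], [7, 0, -9], [6, 3, -7], [6, -1, -9], [6, 2, -11], [6, -2, -11], [6, 1, -12], [5, -3, -12], [6, 0, -14], [5, 2, -13], [5, 0, -14]]
wrist 19 763 [[10, -1, 38], [9, -1, 36], [15, -1, 21], [13, -2, 21], [13, 0, 20], [13, 0, 19], [12, 1, 20], [12, 1, 19], [11, 1, 19], [11, -1, 19], [10, -7, 21], [9, 10, 21], [10, 1, 19], [8, -8, 21], [9, 9, 20], [9, -2, 19], [6, -13, 23], [7, -11, 20], [6, -3, 21], [6, -
[... 327 characters left out ...]
 -23], [-1, -2, -24], [-2, 1, -18], [-1, -2, -20], [1, 0, -18], [1, -2, -19]]
scene -15 18 [[0, 3, -15], [2, 0, -15], [0, -2, -12], [3, 2, -10], [1, 0, -8], [0, -2, -8], [1, 3, -3], [3, 0, -8], [5, -3, -11], [3, 3, -2], [3, 0, -3], [3, -2, -3], [6, 2, -1], [5, 0, 0], [5, -3, -2], [5, 3, 5], [5, 0, 3], [6, -3, 1]]
scene 19 29 [[1, 1, 20], [1, -1, 20], [-3, -13, 22], [4, 11, 22], [4, 8, 22], [5, 6, 20], [1, 1, 24], [2, -11, 20], [0, -13, 22], [8, 7, 20], [5, 1, 22], [6, -2, 20], [4, -4, 23], [5, -7, 20], [4, -9, 22], [4, -12, 20], [3, -14, 21], [9, 5, 23], [9, 2, 21], [9, 0, 21], [8, -3, 21], [9, -5, 20], [8, -8, 21], [7, -10, 21], [5, 1, 32], [6, -2, 31], [2, -4, 36], [6, 1, 37], [6, -2, 36]]
```

Run:
```python
from h import *
goto(.591,.0225,.190,-.98)
```

```text
goto [-0.0655 -0.2103  0.0353] spin 0.0012 | yaw now -0.9761 tilt [ 0. -0. -1.] mm 134
```

send_rows --commands "0 -0.065 -0.21 0.02 0.001;0 -0.065 -0.21 0.02 0.001;0 -0.065 -0.21 0.02 0.001;0 -0.065 -0.21 0.035 0.001;0 -0.065 -0.21 0.035 0.001;0 -0.065 -0.21 0.035 0.001"

```text
clock: 12.15
tool_pos: [0.5903, 0.0204, 0.1896]
tcp_rot: [2.769, -1.481, -0.001]
wrist_force: [0.1, -0.5, 0.4]
grip_width: 0.0085
gripper_force: 40.0
```

Run:
```python
from h import *
goto(.591,.0225,.172,-.98)
```

```text
goto [-0.0022 -0.0029  0.0293] spin -0.0006 | yaw now -0.982 tilt [-0.002 -0.001 -1.   ] mm 18
```

send_rows --commands "0 -0.002 -0.003 0.015 0;0 -0.002 -0.003 0.029 0;0 -0.002 -0.003 0.036 0;0 -0.002 -0.003 0.042 0;0 -0.002 -0.003 0.046 0;0 -0.002 -0.003 0.046 0"

```text
clock: 12.75
tool_pos: [0.5917, 0.0238, 0.162]
tcp_rot: [2.771, -1.48, -0.001]
wrist_force: [-0.1, -0.2, -0.3]
grip_width: 0.0086
gripper_force: 40.0
```

send_rows --commands "0 0 0.001 0.003 0;0 0 0.001 0.006 0;0 0 0.001 0.009 0;0 0 0.001 0.009 0"

```text
clock: 13.15
tool_pos: [0.5918, 0.0235, 0.1587]
tcp_rot: [-2.771, 1.48, -0.001]
wrist_force: [-4.2, -0.9, 10.3]
grip_width: 0.008
gripper_force: 41.7
```

Contact came at the height expected for the collar edge. Now release so it settles, then check.

send_rows --commands "0.3 0 0 -0.004 0;0.3 0 0 -0.004 0;0.3 0 0 -0.004 0;0.3 0 0 -0.004 0"

```text
clock: 13.55
tool_pos: [0.5913, 0.0236, 0.1591]
tcp_rot: [2.771, -1.48, -0.0]
wrist_force: [-0.2, -0.2, 1.4]
grip_width: 0.0253
gripper_force: 0.0
```

Run:
```python
from h import *
s=arm.read_state(); M=R.from_rotvec(s['tcp_rot']).as_matrix(); print(s['tool_pos'],s['wrist_force'])
c,p,d=grab('wrist'); save('w5',p[120:400,130:440],2)
W=cloud(c,d); D=(W-np.array([.591,.0225,.1282]))@M*1000; D[...,2]*=-1
m=(cv2.cvtColor(p,cv2.COLOR_RGB2HSV)[...,1]<70)&(np.abs(D[...,1])<6)&(np.abs(D[...,0])<40)&(D[...,2]>0)&(D[...,2]<80)
q=D[m]; print([a.round(0).astype(int).tolist() for a in q[::max(1,len(q)//45)]])
```

```text
[0.59128834 0.02355126 0.15911122] [-0.15435393 -0.21677773  1.38173589]
[[15, -1, 3], [14, 5, 4], [13, -3, 5], [12, 1, 5], [11, 5, 5], [9, -3, 4], [7, 2, 4], [15, -4, 22], [15, 1, 24], [14, -5, 25], [15, -1, 29], [14, 3, 29], [15, -4, 33], [15, 0, 36], [14, 3, 36], [15, -3, 39], [15, 0, 42], [14, 2, 41], [-9, 6, 4], [14, -3, 45], [14, 0, 46], [14, 2, 48], [-14, 6, 4], [12, -2, 49], [11, 2, 48], [10, -3, 48], [10, 1, 49], [8, -4, 48], [7, 0, 48], [4, 4, 46], [5, -1, 49], [3, 3, 48], [2, -2, 48], [1, 2, 47], [0, -3, 48], [-1, 2, 48], [-2, -2, 48], [-4, 2, 48], [-4, -2, 49], [-8, -5, 46], [-7, 0, 49], [-9, -4, 48], [-10, 2, 48], [-11, -1, 49], [-14, -3, 47], [-14, -2, 49]]
```

View pics/w5.png

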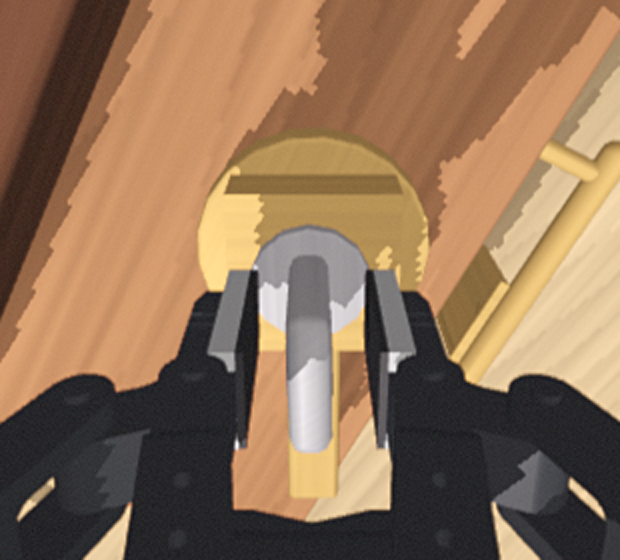

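The key stands upright and centred, its collar flat on the boss. Grip and turn.

send_rows --commands "0 0 -0.001 0 0;0 0 -0.001 0 0;0 0 -0.001 0 0;0 0 -0.001 0 0;0 0 -0.001 0 -0.04;0 0 -0.001 0 -0.08;0 0 -0.001 0 -0.12;0 0 -0.001 0 -0.16;0 0 -0.001 0 -0.2;0 0 -0.001 0 -0.24;0 0 -0.001 0 -0.28;0 0 -0.001 0 -0.32" --squeeze 60

```text
clock: 14.8
tool_pos: [0.5916, 0.0235, 0.1593]
tcp_rot: [3.141, 0.045, -0.001]
wrist_force: [-0.0, -0.4, -0.0]
grip_width: 0.0082
gripper_force: 59.3
```

send_rows --commands "0 0 0 0 -0.03;0 0 0 0 -0.045;0 0 0 0 -0.06;0 0 0 0 -0.06;0 0 0 0 -0.06"

```text
clock: 15.3
tool_pos: [0.5916, 0.0236, 0.1593]
tcp_rot: [3.124, 0.332, -0.001]
wrist_force: [-1.3, -0.1, 0.7]
grip_width: 0.0082
gripper_force: 59.5
```

Run:
```python
from h import *
s=arm.read_state(); M=R.from_rotvec(s['tcp_rot']).as_matrix(); print(s['tool_pos'],s['wrist_force'],s['wrist_torque'],np.arctan2(M[1,0],M[0,0]))
for n in('wrist','top'):
    c,p,d=grab(n); W=cloud(c,d); hsv=cv2.cvtColor(p,cv2.COLOR_RGB2HSV)
    r=np.hypot(W[...,0]-.591,W[...,1]-.0225); m=(r>.045)&(r<.09)&(W[...,2]>.113)&(W[...,2]<.13)&(hsv[...,0]>15)&(hsv[...,0]<30)&(hsv[...,1]>120)
    q=W[m]; print(n,len(q)); 
    if len(q): q=np.median(q,0); print(q,np.arctan2(q[1]-.0225,q[0]-.591)-.12)
```

```text
[0.59161425 0.02362781 0.15925574] [-1.32738483 -0.07379791  0.67518913] [-0.13687676  0.25092862 -0.09118287] 0.21148602191379706
wrist 0
top 0
```

send_rows --commands "0 0 0 0 -0.03;0 0 0 0 -0.06;0 0 0 0 -0.08;0 0 0 0 -0.1;0 0 0 0 -0.1"

```text
clock: 15.9
tool_pos: [0.5917, 0.0238, 0.1593]
tcp_rot: [-3.033, -0.816, 0.001]
wrist_force: [-0.7, 0.5, 0.4]
grip_width: 0.0086
gripper_force: 59.4
```

Run:
```python
from h import *
s=arm.read_state(); M=R.from_rotvec(s['tcp_rot']).as_matrix(); print(s['tool_pos'],s['wrist_force'],s['wrist_torque'],np.arctan2(M[1,0],M[0,0]))
```

```text
[0.59174077 0.02383202 0.15927183] [-0.66438114  0.45426471  0.36630281] [-0.0308124   0.31145465 -0.37720551] 0.5258752733829335
```

Torque rose to 0.38 N m, which is well above friction: at the stop. Unload a little and lift the key straight out, then check the lever.

send_rows --commands "0 0 0 0 0.03;0 0 0 0 0.05;0 0 0 -0.02 0.05;0 0 0 -0.04 0.05;0 0 0 -0.08 0.05;0 0 0 -0.16 0.05;0 0 0 -0.16 0.05"

```text
clock: 16.6
tool_pos: [0.5957, 0.0251, 0.2632]
tcp_rot: [3.086, 0.579, 0.02]
wrist_force: [0.4, 0.0, -0.4]
grip_width: 0.0083
gripper_force: 59.2
```

Run:
```python
from h import *
s=arm.read_state(); print(s['tool_pos'],s['grip_width'])
c,p,d=grab('wrist'); save('w6',p,1); W=cloud(c,d); hsv=cv2.cvtColor(p,cv2.COLOR_RGB2HSV)
r=np.hypot(W[...,0]-.591,W[...,1]-.0225); br=(hsv[...,0]>15)&(hsv[...,0]<30)&(hsv[...,1]>120)
m=(r<.04)&(np.abs(W[...,2]-.1282)<.0025)&br; q=W[m]; print('boss',len(q),cv2.minAreaRect((q[:,:2]*1000).astype(np.float32)))
m=(r>.045)&(r<.09)&(W[...,2]>.113)&(W[...,2]<.13)&br; q=W[m]; print(len(q))
if len(q): q=np.median(q,0); print(q,(np.arctan2(q[1]-.0225,q[0]-.591)-.12)%6.283)
goto(.361,-.29,.25,.5);
```

```text
[0.59571225 0.02511165 0.26317029] 0.008257248134163996
boss 2100 ((591.0242919921875, 22.616674423217773), (46.257362365722656, 46.031654357910156), 6.931999683380127)
0
goto [-0.5525  0.3477  0.0137] spin -0.0411 | yaw now 0.3709 tilt [ 0.009  0.    -1.   ] mm 392
```

View pics/w6.png

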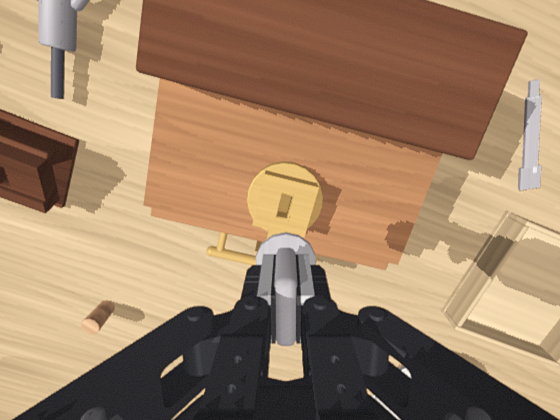

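The boss measures 6.9° in world, so it turned the full 63°, and the lever lies to the front at (285,235). Locked. Blade key to the dish.

send_rows --commands "0 -0.552 0.345 0.01 0;0 -0.552 0.345 0.01 0;0 -0.552 0.345 0.01 0;0 -0.552 0.345 0.01 0;0 -0.552 0.345 0.01 0;0 -0.552 0.345 0.01 0;0 -0.552 0.345 0.01 0;0 -0.552 0.345 0.01 0;0 -0.552 0.345 0.01 0;0 -0.552 0.345 0.2 0;0 -0.552 0.345 0.2 0;0 -0.552 0.345 0.2 0"

```text
clock: 17.85
tool_pos: [0.3556, -0.2864, 0.1313]
tcp_rot: [-3.081, -0.579, 0.007]
wrist_force: [-0.4, 0.8, -1.1]
grip_width: 0.0083
gripper_force: 59.2
```

Run:
```python
from h import *
s=arm.read_state(); print(s['tool_pos'])
c,p,d=grab('wrist'); W=cloud(c,d); m=(W[...,2]>.028)&(W[...,2]<.042)&(np.hypot(W[...,0]-.355,W[...,1]+.288)<.11)&(cv2.cvtColor(p,cv2.COLOR_RGB2HSV)[...,1]<60)
q=W[m][:,:2]; A=np.c_[2*q,np.ones(len(q))]; x=np.linalg.lstsq(A,(q**2).sum(1),rcond=None)[0]; print(len(q),x[:2],np.sqrt(x[2]+x[0]**2+x[1]**2))
goto(x[0],x[1],.06)
```

```text
[ 0.35561326 -0.28639186  0.13132085]
8724 [ 0.35257926 -0.28799997] 0.07932247420937893
goto [-0.0055  0.0017  0.1183] spin 0 | yaw now 0.3714 tilt [-0.006  0.006 -1.   ] mm 71
```

send_rows --commands "0 -0.005 0.002 0.06 0;0 -0.005 0.002 0.1 0;0 -0.005 0.002 0.122 0;0 -0.005 0.002 0.122 0;0.4 -0.005 0.002 0.122 0;0.4 -0.005 0.002 0.122 0;0.4 -0.005 0.002 0.122 0;0.4 -0.005 0.002 0.08 0;0.4 -0.005 0.002 0 0;0.4 -0.005 0.002 -0.18 0;0.4 -0.005 0.002 -0.18 0;0.4 -0.005 0.002 -0.18 0"

```text
clock: 19.1
tool_pos: [0.3583, -0.2929, 0.2499]
tcp_rot: [3.078, 0.576, 0.011]
wrist_force: [1.1, -0.7, -0.6]
grip_width: 0.034
gripper_force: 0.0
```

Run:
```python
from h import *
s=arm.read_state(); print(s['tool_pos'])
c,p,d=grab('top'); W=cloud(c,d); m=(np.hypot(W[...,0]-.3526,W[...,1]+.288)<.07); m[:]&=(W[...,2]<.09); q=W[m]; print(len(q),np.nanpercentile(q[:,2],[5,50,95,99.5]))
sc,ps,ds=grab('scene'); W=cloud(sc,ds); m=(np.hypot(W[...,0]-.3526,W[...,1]+.288)<.06)&(W[...,2]>.013)&(W[...,2]<.09); q=W[m]; print(len(q),q[::5].round(3).tolist()[:10], q[:,2].max() if len(q) else 0)
goto(.44,.3875,.2,-.025)
```

```text
[ 0.35831709 -0.29294068  0.2499262 ]
1427 [0.00275934 0.01270268 0.02591477 0.06793577]
571 [[0.307, -0.25, 0.02], [0.302, -0.258, 0.017], [0.314, -0.248, 0.02], [0.324, -0.236, 0.017], [0.304, -0.259, 0.016], [0.321, -0.241, 0.014], [0.304, -0.263, 0.015], [0.321, -0.245, 0.014], [0.338, -0.232, 0.018], [0.3, -0.271, 0.014]] 0.07204521241192974
goto [ 0.5388 -1.006   0.0719] spin 0.1256 | yaw now 0.3696 tilt [ 0.004 -0.004 -1.   ] mm 686
```

send_rows --commands "0.5 0.53 -0.99 0.0 0.125;0.5 0.53 -0.99 0.0 0.125;0.5 0.53 -0.99 0.0 0.125;0.5 0.53 -0.99 0.0 0.125;0.5 0.53 -0.99 0.0 0.125;0.5 0.53 -0.99 0.0 0.125;0.5 0.53 -0.99 0.0 0.125;0.5 0.53 -0.99 0.0 0.125;0.5 0.53 -0.99 0.0 0.125;0.5 0.53 -0.99 0.0 0.125;0.5 0.53 -0.99 0.0 0.125;0.5 0.53 -0.99 0.0 0.125"

```text
clock: 20.4
tool_pos: [0.4264, 0.2962, 0.2414]
tcp_rot: [3.14, -0.036, -0.005]
wrist_force: [0.3, 0.6, -0.6]
grip_width: 0.0429
gripper_force: 0.0
```

send_rows --commands "0.5 0 0 0 0;0.5 0 0 0 0;0.5 0 0 0 0"

```text
clock: 20.7
tool_pos: [0.4268, 0.2934, 0.242]
tcp_rot: [3.139, -0.037, -0.004]
wrist_force: [-0.5, -0.2, -0.7]
grip_width: 0.0431
gripper_force: 0.0
```

Run:
```python
from h import *
goto(.476,.3875,.15,-.025);goto(.476,.3875,.076,-.025)
```

```text
goto [ 0.0787 -0.1589  0.1528] spin 0.0005 | yaw now -0.0235 tilt [-0.002 -0.002 -1.   ] mm 140
goto [ 0.079  -0.1592  0.2761] spin 0.0005 | yaw now -0.0235 tilt [-0.002 -0.002 -1.   ] mm 197
```

send_rows --commands "0.5 0.079 -0.159 0.1 0;0.5 0.079 -0.159 0.1 0;0.5 0.079 -0.159 0.15 0;0.5 0.079 -0.159 0.19 0;0.5 0.079 -0.159 0.24 0;0.5 0.079 -0.159 0.276 0;0.5 0.079 -0.159 0.276 0;0.5 0.079 -0.159 0.276 0;0 0.079 -0.159 0.276 0;0 0.079 -0.159 0.276 0;0 0.079 -0.159 0.276 0;0 0.079 -0.159 0.276 0" --squeeze 40

```text
clock: 21.9
tool_pos: [0.4776, 0.3895, 0.0793]
tcp_rot: [-3.141, 0.036, -0.003]
wrist_force: [-1.6, -1.2, 7.4]
grip_width: 0.0084
gripper_force: 41.1
```

send_rows --commands "0 -0.008 0 -0.0147 0;0 -0.016 0 -0.0294 0;0 -0.024 0 -0.0442 0;0 -0.0313 0 -0.0589 0;0 -0.05 0 -0.12 0;0 -0.06 0 -0.25 0;0 -0.06 0 -0.25 0;0 -0.06 0 -0.25 0;0 -0.06 0 -0.25 0"

```text
clock: 22.8
tool_pos: [0.4406, 0.39, 0.2286]
tcp_rot: [-3.141, 0.035, -0.002]
wrist_force: [0.1, 0.5, -1.1]
grip_width: 0.008
gripper_force: 40.2
```

Run:
```python
from h import *
goto(.58,.04,.25,.0); goto(.5666,-.3295,.25,0)
```

```text
goto [ 0.2454  0.578  -0.0355] spin -0.0072 | yaw now -0.0225 tilt [ 0.001  0.    -1.   ] mm 377
goto [ 0.2369  1.1941 -0.0356] spin -0.0072 | yaw now -0.0225 tilt [ 0.001  0.    -1.   ] mm 731
```

send_rows --commands "0 0.23 0.98 -0.036 0;0 0.23 0.98 -0.036 0;0 0.23 0.98 -0.036 0;0 0.23 0.98 -0.036 0;0 0.23 0.98 -0.036 0;0 0.23 0.98 -0.036 0;0 0.23 0.98 -0.036 0;0 0.23 0.98 -0.036 0;0 0.23 0.98 -0.036 0;0 0.23 0.98 -0.036 0;0 0.23 0.98 -0.036 0;0 0.23 0.98 -0.036 0"

```text
clock: 24.0
tool_pos: [0.5636, -0.1986, 0.2476]
tcp_rot: [-3.14, 0.036, 0.005]
wrist_force: [1.8, 0.4, -0.2]
grip_width: 0.0083
gripper_force: 40.1
```

send_rows --commands "0 0.005 0.2 0 0;0 0.005 0.2 0 0;0 0.005 0.2 0 0;0 0.005 0.2 0 0;0 0.005 0.2 0 0"

```text
clock: 24.5
tool_pos: [0.5643, -0.3153, 0.2477]
tcp_rot: [-3.139, 0.035, 0.003]
wrist_force: [0.7, 0.7, 0.3]
grip_width: 0.0085
gripper_force: 40.2
```

Run:
```python
from h import *
c,p,d=grab('wrist'); W=cloud(c,d); m=(W[...,2]>.036)&(W[...,2]<.045)&(np.abs(W[...,0]-.567)<.12)&(np.abs(W[...,1]+.33)<.1); print(cv2.minAreaRect((W[m][:,:2]*1000).astype(np.float32)))
goto(.5666,-.3295,.065)
```

```text
((586.9559936523438, -331.828125), (160.46791076660156, 200.10263061523438), 88.85711669921875)
goto [0.0039 0.026  0.3054] spin 0 | yaw now -0.0203 tilt [-0.001  0.002 -1.   ] mm 184
```

send_rows --commands "0 -0.01 0.027 0.08 0;0 -0.01 0.027 0.16 0;0 -0.01 0.027 0.24 0;0 -0.01 0.027 0.28 0;0 -0.01 0.027 0.315 0;0 -0.01 0.027 0.315 0;0.4 -0.01 0.027 0.315 0;0.4 -0.01 0.027 0.315 0;0.4 -0.01 0.027 0.315 0;0.4 -0.01 0.027 0.25 0;0.4 -0.01 0.027 0.15 0;0.4 -0.01 0.027 0 0"

```text
clock: 25.75
tool_pos: [0.5583, -0.3325, 0.2016]
tcp_rot: [3.141, -0.035, 0.001]
wrist_force: [1.2, -0.6, 1.4]
grip_width: 0.034
gripper_force: 0.0
```

send_rows --commands "0.4 0 -0.4 -0.05 0;0.4 0 -0.4 -0.05 0;0.4 0 -0.4 -0.05 0;0.4 0 -0.4 -0.05 0;0.4 0 -0.4 -0.05 0;0.4 0 -0.4 -0.05 0"

```text
clock: 26.35
tool_pos: [0.5647, -0.0847, 0.2321]
tcp_rot: [-3.14, 0.018, -0.007]
wrist_force: [-0.4, 0.6, 0.7]
grip_width: 0.0338
gripper_force: 0.0
```

Run:
```python
from h import *
print(arm.read_state()['tool_pos'])
a=[];
for n in('scene','top'):
    c,p,d=grab(n); W=cloud(c,d)
    for k,x,y,r in(('dish',.3526,-.288,.06),('box',.567,-.331,.068)):
        m=(np.hypot(W[...,0]-x,W[...,1]-y)<r)&(W[...,2]<.1); g=m&(cv2.cvtColor(p,cv2.COLOR_RGB2HSV)[...,1]<60); q=W[(g if k=='box' else m&(W[...,2]>.03))]; print(n,k,len(q),q.mean(0) if len(q) else '',np.nanmax(W[m][:,2]))
    if n=='scene': s=p[190:350,120:270]
    else: t=p[170:330,330:430]
save('fin',np.hstack([s,t]),3)
```

```text
[ 0.56470353 -0.08473251  0.2321284 ]
scene dish 83 [ 0.35759334 -0.28933366  0.05706522] 0.07060112400461493
scene box 113 [ 0.53234339 -0.33064866  0.03045943] 0.04241215973345036
top dish 54 [ 0.35576899 -0.28873427  0.060415  ] 0.07218567482124438
top box 89 [ 0.52682436 -0.32979042  0.02981682] 0.04400177898396773
```

View pics/fin.png

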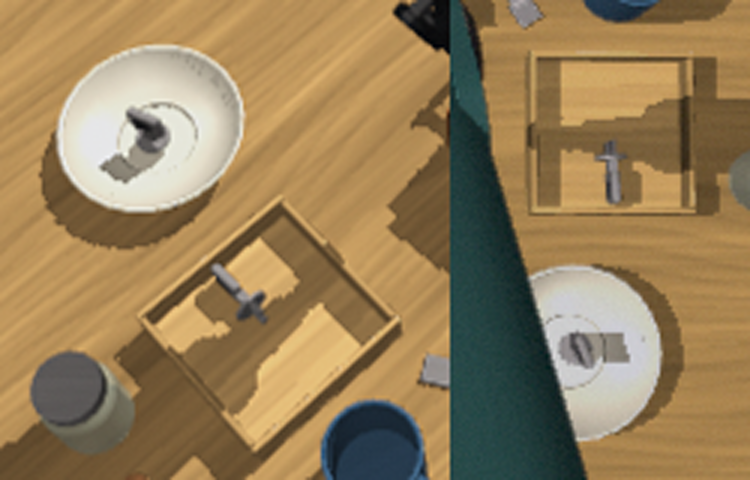

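In the final view the blade key stands in the dish near its centre (at (150,130) in the scene part) and the fork key lies in the box at (240,295). The arm is clear of everything.

```bash
python3 -c "
from h import *
print(np.abs(arm.read_state()['qd']).max()); print(arm.hand_in())"
```

```text
0.04142704847851992
the job is handed in; nothing more can be done
None
```

The job is handed in, with no verdict returned: the drawer is shut, the blade key turned the latch to its locked stop and stands in the dish, and the fork key lies in the box.

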